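Close the slip flask with its lugged stopper

TASK

Close the stoneware slip flask with its own stopper, the white one with the flat grip and three lugs under its flange. The lugs must drop into the three slots of the flask's rim, so turn the stopper until it goes down fully home with its flange flat on the rim, then let go; leave the other stopper, the cup and the bowl where they stand.

Things in the scene. Friction and masses are not known exactly. Their poses are not given: they have to be found in the camera images.
- stopper: White glazed stopper, 81 mm high, 0.10 to 0.20 kg, upright at the start. Origin at the centre of the plug's underside, z up its axis. Tapered plug: radius 16 mm at z=0, 23.5 mm at z=40. Flange: radius 38 mm, z=40 to 48. Three lugs under the flange, z=28 to 40 mm, 10 mm wide, out to radius 36 mm, at 0, 120 and 240 degrees from its x axis.
- grip (a point): Centre of the stopper's flat upright grip, 64 mm above its underside. The grip is 46 mm long along the stopper's x, 16 mm thick along its y and 34 mm high.
- flask: Squat brown stoneware flask, heavy, does not move. Origin at the centre of its underside, z up. Belly radius 55 mm; neck outer radius 31 to 40 mm, rim top at z=124 mm. Bore radius 25.5 mm at the rim, narrowing to about 20 mm, 58 mm deep. The rim's top 14 mm is cut through by three radial slots 15.5 mm wide, 120 degrees apart.
- mouth (a point): Centre of the flask's mouth, level with the rim's flat top; z up. The stopper is home with its origin 40 mm below this point; with the lugs resting on the rim it stands 12 mm higher. The slots' direction differs every time, is unrelated to the flask's axes and not reported: feel for it by turning the stopper with its lugs on the rim, or look.
- plain_stopper: Another white stopper, for a wider jar: plain plug without lugs, radius 24 to 30 mm, flange radius 40 mm, round knob, 76 mm high, upright. Origin at the centre of its underside. To be left alone.
- cup: Small terracotta bisque cup, 55 mm across, 58 mm high, origin at the centre of its underside. To be left alone.
- bowl: Hand-built pale bowl with lumps on its rim, 108 mm across, 76 mm high, origin at the centre of its underside. To be left alone.
Things that resemble listed ones, but are neither listed nor needed, are in the scene too. What is shaped like the stopper but green is not meant. Several things look just like the flask: the one meant starts farthest from the robot's base.

How it is judged:
By the outcome, as a careful person would: the job done as asked, in the order asked, and still so for the second after the job is handed in, with the robot touching nothing.
It also fails if it takes over 72 s, if anything falls off the work surface, if the arm or the gripper's body presses on something with over 40 N, if the wrist force passes 120 N, or if a joint passes its speed limit or range.

ROBOT

A 6-joint arm with a two-finger parallel gripper is mounted at the origin on a cart in front of the work surface, level with it; the furniture and walls round the work are solid. World frame = base frame: x ahead of the robot, y to its left, z up, the work surface at z = 0. Lengths are in m, angles in degrees, forces in N, time in s.
With the tool pointing down it reaches from about 0.25 to 0.725 m from the base axis. Payload 9.7 kg.
Tool frame: the origin (TCP) lies midway between the tips of the shut fingers; the grasp point (between the pads) lies 19 mm behind it; z points along the fingers, y is the line along which they close (so a half turn about z gives the same grasp; the last joint's range is limited). The gripper opens to 85 mm and grips with 20 to 120 N. Pads are 22 mm wide; open, the fingers measure 114 mm over their backs; the gripper's body (76 mm by 85 mm) begins 54 mm behind the grasp point. The pads swing forward as they close: fully open they stand 13 mm farther back than shut.
Start: joints at [63.426, 4.979, 10.078, 95.1, 0, 90], TCP at [0.246, 0.492, 0.231] pointing down, gripper open.
Joint ranges: [-179.16, 179.16], [-48.56, 103.87], [-65.8, 70.77], [-126.05, 130.52], [-82.76, 87.17], [-180, 180]. Speed limits (degrees/s): [127.2, 127.2, 147.25, 180, 180, 180].

INTERFACE

Orientations are given as [roll, pitch, yaw] about the fixed x, y, z axes, in that order (R = Rz(yaw) Ry(pitch) Rx(roll)).
In Python, from workcell import bot gives the robot as it stands. The module is installed in compiled form; this text tells all that it offers.
- The arm moves only by the tool send_rows, never from a script. Its argument "moves" is one flat list of numbers, 7 for each row, row after row: the shift along the world's x, y, z normalised to -1 to 1, where 1 is 0.025 m, then the turn, a rotation vector about the world's x, y, z normalised to -1 to 1, where 1 is 0.15 rad, then the closure, from -1 (fully open) to 1 (shut), so that 0 is half open. A call has 1 to 8 rows; each row shifts and turns the commanded pose from where the row before left it; what a row does not reach is not made up. A row lasts 1/8 s, in which the tool goes at most 62.5 mm and 10.7 degrees, less where a joint would pass 70% of its speed; a pose out of reach is approached as far as the arm can. A call with a number of a shift or a turn outside -1 to 1 is refused whole. A call with a gripper value outside its range is refused whole. The fingers move at their own pace and stop on an object; "squeeze" is the grip in N (left out, the last holds). Time passes only in rows, so rows that do not move let the fingers close. It gives the time, the measured TCP pose, the force, the opening and the grip force at its end, in the units of the state.
- bot.get_obs(): the state, without advancing time (a new reading comes with each control period).
- bot.camera(name): name is "scene" or "top"; returns a dict with "color" (480x640x3 uint8, red, green, blue), "camera_matrix" (3x3 intrinsics, pixels), "D" ([k1, k2, p1, p2, k3] as OpenCV has them; the pictures are not rectified), "R" (3x3) and "t" (3): a world point X has camera coordinates R X + t. Camera axes: x right, y down, z forward; pixel columns grow to the right and rows downward; lengths in m; the calibration is good to about 2 mm. A picture is of the moment at which its call begins. There is no depth.
- bot.job_done(): hands the job in; it is judged then, once.
Trained networks look in the newest picture that a camera, given by its name, has taken for a name from the list of things; names that differ only in an ending like _2 or _b are one class to them, and where a whole thing is asked for, a point or a joint stands for the part that bears it (a point fixed in the world has none). Each returns a list of dicts, best first, with "p" (0 to 1); they miss things now and then, are a little off and sometimes report something else, mostly with a low value. They report only what shows in the picture. A call takes as long as a camera call. They do not tell look-alikes from the thing itself.
- bot.boxes_of(camera, query): "extent" ([left, top, right, bottom] in pixels, round what is visible of it).
- bot.trace(camera, query): "region" (480x640 bool, what is visible of it) and "extent" ([left, top, right, bottom] in pixels, round what is visible of it).
- bot.landmark_of(camera, query): "pixel" ([column, row] in pixels: a listed point, or the origin of a listed thing).
The state is a dict: "time": time; "q": joint angles; "qd": joint speeds; "joint_efforts": joint torques, N m; "ee_pos": TCP position; "tcp_rot": TCP orientation; "wrist_force": force on the tool from outside, world axes, zero at the start; "torque": the same for the moment, N m; "opening": finger opening in m; "grasp_force": force on a finger pad.
Only numpy, scipy, OpenCV 4.12 (cv2) and the standard library are available. Lean on these libraries where they do the work, as an engineer would, in place of code of your own. Each camera call takes 0.05 s, during which the arm holds its last target. There are 200 camera calls.

## Working session

There is one attempt and no reset: what is moved stays moved. The work goes in short steps, Python scripts to look and compute and a tool call to move; the robot and the scene stay as the last step left them, time stands still between calls to the robot, and variables do not carry over. Pictures are saved under pics/ and viewed, at most 10 in all, crops included, and the job is handed in when it is done.

Besides the shell and the picture viewer there is one more tool, called after "Call:" as a command line: name --argument value ..., lists and objects as JSON in quotes. send_rows: Moves the arm, as the interface text tells. Its arguments: {"type":"object","properties":{"moves":{"type":"array"},"squeeze":{"type":"number"}},"required":["moves"]}

```bash
mkdir -p pics; cat > h.py <<'E'
import numpy as np, cv2
from workcell import bot
def cam(n):
    return bot.camera(n)
def ray(c,px,z):
    K=np.array(c["camera_matrix"]);D=np.array(c["D"]);R=np.array(c["R"]);t=np.array(c["t"])
    u=cv2.undistortPoints(np.array([[px]],float),K,D)[0,0]
    d=R.T@np.array([u[0],u[1],1]);o=-R.T@t
    return o+d*(z-o[2])/d[2]
def proj(c,X):
    R=np.array(c["R"]);return cv2.projectPoints(np.array(X,float).reshape(-1,3),cv2.Rodrigues(R)[0],np.array(c["t"],float),np.array(c["camera_matrix"]),np.array(c["D"]))[0][:,0]
E
python3 - <<'E'
from h import *
C={}
for n in("scene","top"):
    c=cam(n);C[n]=c;cv2.imwrite(f"pics/{n}0.png",c["color"][:,:,::-1])
    print(n,"campos",(-np.array(c["R"]).T@np.array(c["t"])).round(3))
    for q,z in(("stopper",0),("grip",.064),("flask",0),("mouth",.124),("plain_stopper",0),("cup",0),("bowl",0)):
        for r in bot.landmark_of(n,q): print(n,q,round(r["p"],2),np.round(r["pixel"],1),ray(c,r["pixel"],z).round(3))
print(bot.get_obs())
E
```

```text
scene campos [ 0.074 -0.925  0.838]
scene stopper 0.83 [363.6 330. ] [ 0.525 -0.325  0.   ]
scene stopper 0.76 [371.2 374.6] [ 0.471 -0.445  0.   ]
scene stopper 0.72 [295.5 318.4] [ 0.387 -0.215  0.   ]
scene grip 0.97 [294.6 299.9] [ 0.387 -0.212  0.064]
scene grip 0.92 [365.3 313.6] [ 0.521 -0.329  0.064]
scene grip 0.67 [375.6 356.2] [ 0.475 -0.446  0.064]
scene flask 0.72 [308.5 228.7] [0.592 0.128 0.   ]
scene flask 0.67 [258.9 240.7] [0.421 0.137 0.   ]
scene mouth 0.76 [312.5 198.8] [0.596 0.11  0.124]
scene mouth 0.63 [256.6 208.5] [0.42  0.133 0.124]
scene plain_stopper 0.92 [332.2 295.6] [ 0.512 -0.183  0.   ]
scene cup 0.88 [360.9 259.2] [ 0.665 -0.083  0.   ]
scene bowl 0.84 [256.8 205.7] [0.488 0.333 0.   ]
top campos [ 0.229 -0.041  1.81 ]
top stopper 0.93 [449.6 271.2] [ 0.48  -0.457  0.   ]
top stopper 0.69 [402.3 257.3] [ 0.527 -0.311  0.   ]
top stopper 0.68 [372.  305.7] [ 0.377 -0.211  0.   ]
top grip 0.89 [451.6 266.1] [ 0.487 -0.449  0.064]
top grip 0.79 [373.2 299.5] [ 0.39  -0.209  0.064]
top grip 0.77 [408.7 254.1] [ 0.526 -0.321  0.064]
top flask 0.75 [273.
[... 350 characters left out ...]
.8 214.3] [ 0.669 -0.077  0.   ]
{'time': 0.8, 'q': array([ 6.34255647e+01,  4.97774659e+00,  1.00775766e+01,  9.50990974e+01,
       -1.13126205e-03,  9.00006775e+01]), 'qd': array([ 0.04701738, -0.00720986, -0.03782952,  0.03102203,  0.05136942,
       -0.06650685]), 'joint_efforts': array([-2.50887038e-03, -5.20051682e+01,  4.64839768e+01,  1.23520353e-03,
       -7.34757373e-05, -3.20180243e-05]), 'ee_pos': array([0.24605054, 0.49188708, 0.2312895 ]), 'tcp_rot': array([1.79999267e+02, 1.13125338e-03, 1.53424887e+02]), 'wrist_force': array([ 0.07211047, -0.44183195,  0.5863634 ]), 'torque': array([ 0.05856236, -0.00495539,  0.02096695]), 'grasp_force': 0.0, 'opening': 0.08576708569019892}
```

View pics/scene0.png

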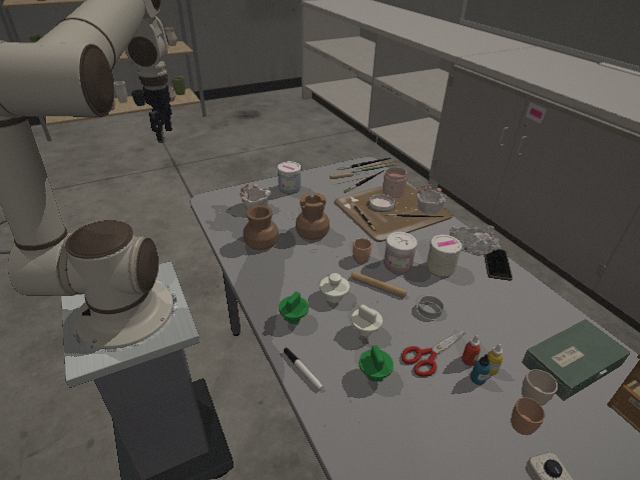

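View pics/top0.png

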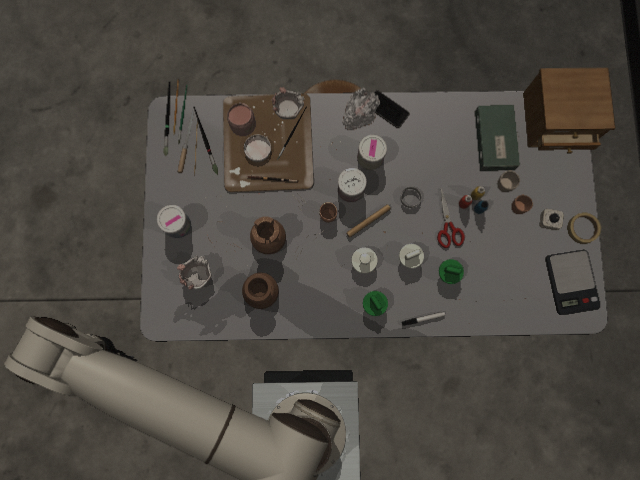

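The scene picture shows the white lugged stopper at (366,318), with green copies at (293,308) and (376,362). The plain stopper is at (334,290), the far flask at (312,215) and the near flask at (261,230). In the top picture the stopper is at (411,256) and the far flask's mouth at (265,231).

```bash
python3 - <<'E'
from h import *
s=cam("scene");t=cam("top")
def crop(c,u,v,w=60,h=45): 
    i=c["color"][v-h//2:v+h//2+1,u-w//2:u+w//2]
    return cv2.resize(i[:,:,::-1],(400,300),interpolation=cv2.INTER_CUBIC)
m=np.vstack([np.hstack([crop(s,366,318),crop(t,409,256,40,30)]),np.hstack([crop(s,313,205),crop(t,266,232,48,36)])])
m=cv2.convertScaleAbs(m,alpha=1.4)
cv2.imwrite("pics/m1.png",m)
# grip top ridge predictions per yaw
for c,n in((s,"scene"),(t,"top")):
  for z in (.064,):
    print(n,"grip",[ (r["pixel"].__repr__(),r["p"]) for r in bot.landmark_of(n,"grip")][:3], proj(c,[[.5235,-.325,.064],[.596,.109,.124]]).round(1))
  # bright pixels: grip top
def ends(c,yaw,z=.081,o=(.5235,-.325)):
    a=np.radians(yaw);d=.023*np.array([np.cos(a),np.sin(a)])
    return proj(c,[[o[0]+d[0],o[1]+d[1],z],[o[0]-d[0],o[1]-d[1],z]]).round(1).tolist()
for y in range(0,180,15): print(y,ends(s,y),ends(t,y))
E
```

```text
scene grip [('[363.9, 313.8]', 0.9), ('[373.2, 355.7]', 0.79), ('[293.0, 300.7]', 0.72)] [[365.2 312.3]
 [312.5 199. ]]
top grip [('[409.0, 255.1]', 0.92), ('[375.9, 301.4]', 0.91), ('[453.0, 268.3]', 0.81)] [[410.  254.8]
 [264.6 229.3]]
0 [[373.9, 304.4], [357.6, 310.4]] [[410.6, 246.2], [411.2, 261.4]]
15 [[372.3, 302.9], [359.2, 312.0]] [[408.6, 246.5], [413.2, 261.1]]
30 [[370.3, 301.7], [361.3, 313.2]] [[406.8, 247.3], [415.0, 260.3]]
45 [[368.0, 300.9], [363.6, 314.1]] [[405.2, 248.5], [416.6, 259.1]]
60 [[365.5, 300.6], [366.2, 314.4]] [[404.1, 250.1], [417.7, 257.5]]
75 [[363.1, 300.7], [368.7, 314.3]] [[403.4, 252.0], [418.4, 255.6]]
90 [[360.8, 301.2], [371.0, 313.7]] [[403.2, 253.9], [418.6, 253.7]]
105 [[358.9, 302.2], [373.0, 312.7]] [[403.6, 255.9], [418.2, 251.7]]
120 [[357.4, 303.5], [374.4, 311.3]] [[404.4, 257.7], [417.4, 249.9]]
135 [[356.5, 305.1], [375.3, 309.7]] [[405.7, 259.2], [416.1, 248.4]]
150 [[356.2, 306.9], [375.5, 307.9]] [[407.3, 260.4], [414.4, 247.2]]
165 [[356.6, 308.7], [375.0, 306.1]] [[409.2, 261.2], [412.6, 246.5]]
```

View pics/m1.png

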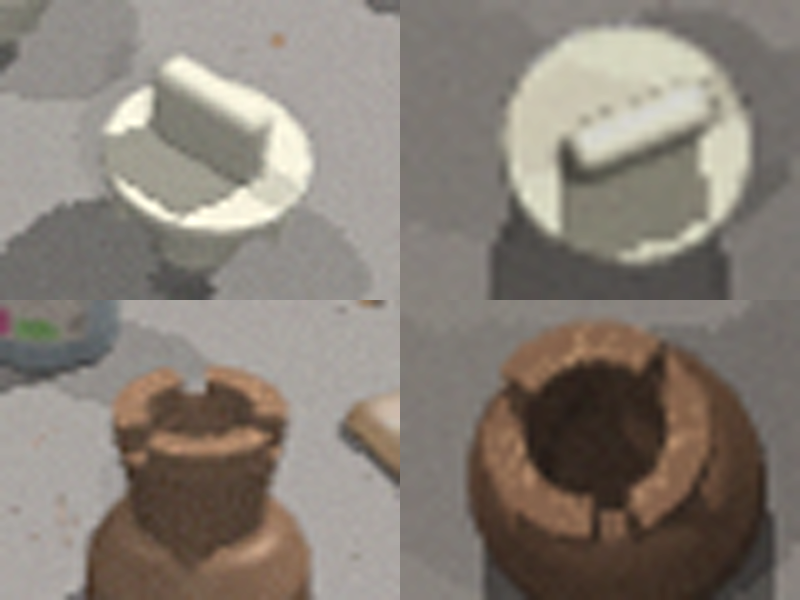

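In the crops the grip's long axis has yaw about 110° (top-crop ends (580,155) and (705,100)). The flask's slots sit at about 70°, 190° and 310° (top-crop notches (512,390), (657,355) and (610,525)). Next I refine these and check the lug side.

```bash
cat > fit.py <<'E'
from h import *
from scipy.optimize import differential_evolution as DE
s=cam("scene");t=cam("top")
G={n:cv2.GaussianBlur(c["color"].astype(np.float32).mean(2),(0,0),.5) for n,c in(("s",s),("t",t))}
C={"s":s,"t":t}
def smp(n,P):
    p=proj(C[n],P).astype(np.float32);return cv2.remap(G[n],p[:,0].reshape(-1,1),p[:,1].reshape(-1,1),cv2.INTER_LINEAR).ravel()
# flask rim: ring bright outside slots, dark in slots and bore
r=np.linspace(.028,.037,4);a=np.radians(np.arange(0,360,3))
RR,AA=[m.ravel() for m in np.meshgrid(r,a)]
def pts(p): return np.c_[p[0]+RR*np.cos(AA),p[1]+RR*np.sin(AA),np.full(RR.size,.124)]
br=np.linspace(.005,.022,4);BR,BA=[m.ravel() for m in np.meshgrid(br,a)]
def cost(p,cams="st"):
    d=np.angle(np.exp(3j*(AA-np.radians(p[2]))))/3
    sl=np.abs(RR*np.sin(d))<.006; rim=np.abs(RR*np.sin(d))>.0095
    B=np.c_[p[0]+BR*np.cos(BA),p[1]+BR*np.sin(BA),np.full(BR.size,.124)]
    c=0
    for n in cams:
        v=smp(n,pts(p)); c+=v[sl].mean()+smp(n,B).mean()-2*v[rim].mean()+v[rim].std()
    return c
for cs in("st","s","t"):
    q=DE(cost,[(.58,.612),(.093,.125),(0,120)],args=(cs,),seed=1);print("flask",cs,q.x.round(4),q.fun)
# stopper flange disc silhouette via trace
for n,nm in(("s","scene"),("t","top")):
    for g in bot.trace(nm,"stopper"):
        e=g["extent"];ex=(365,318) if n=="s" else (411,256)
        if e[0]<ex[0]<e[2] and e[1]<ex[1]<e[3]:
            m=g["region"]
            def iou(p):
                aa=np.linspace(0,2*np.pi,60);k=[]
                for R_,z in((.038,.048),(.038,.04),(.016,0)): k+=[[p[0]+R_*np.cos(x),p[1]+R_*np.sin(x),z] for x in aa]
                gx,gz=np.array([.023*np.cos(np.radians(110)),.023*np.sin(np.radians(110))]),.081
                k+= [[p[0]+gx[0],p[1]+gx[1],gz],[p[0]-gx[0],p[1]-gx[1],gz]]
                h=cv2.convexHull((proj(C[n],k)*16).astype(np.int32));M=np.zeros((480,640),np.uint8);cv2.fillPoly(M,[h],1,shift=4)
                M=M>0;return -(M&m).sum()/(M|m).sum()
            q=DE(iou,[(.50,.55),(-.35,-.30)],seed=1);print("stopper",nm,q.x.round(4),q.fun)
i=s["color"][300:345,336:396,::-1];i=cv2.convertScaleAbs(cv2.resize(i,(780,585),interpolation=cv2.INTER_CUBIC),alpha=1.4,beta=10)
def mk(y,col):
    for L in range(3):
        b=np.radians(y+120*L)
        for z in(.028,.04):
            p=proj(s,[[.525+.036*np.cos(b),-.330+.036*np.sin(b),z]])[0];cv2.circle(i,(int((p[0]+.5-336)*13),int((p[1]+.5-300)*13)),4,col,-1)
mk(110,(0,0,255));mk(50,(255,0,0))
cv2.imwrite("pics/lug.png",i)
E
python3 fit.py
```

```text
flask st [ 0.5963  0.1087 70.8333] -115.6839599609375
flask s [ 0.5963  0.1097 71.1794] -50.057891845703125
flask t [ 0.596   0.1083 70.2918] -66.79857635498047
stopper scene [ 0.5252 -0.3297] -0.8683510638297872
stopper top [ 0.526  -0.3322] -0.9583333333333334
```

View pics/lug.png

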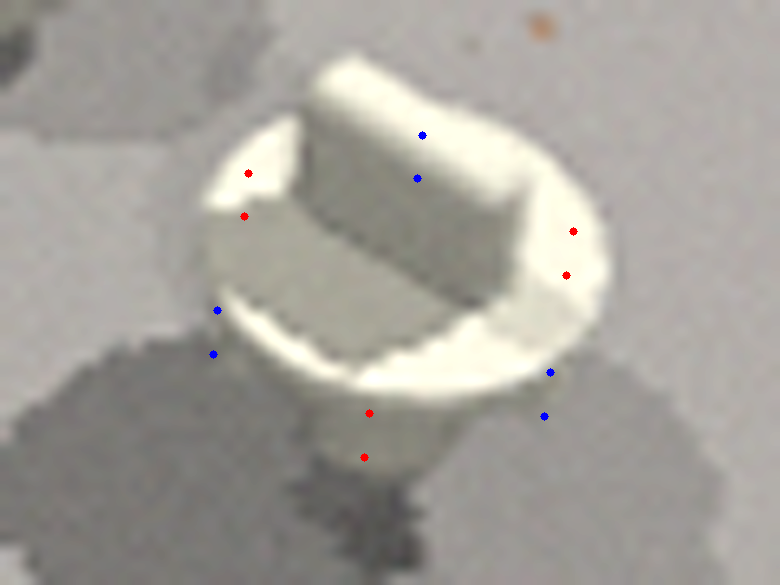

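Call:
send_rows --moves '[0.35,-1,0,0,0,-0.158,-1,0.35,-1,0,0,0,-0.158,-1,0.35,-1,0,0,0,-0.158,-1,0.35,-1,0,0,0,-0.158,-1,0.35,-1,0,0,0,-0.158,-1,0.35,-1,0,0,0,-0.158,-1,0.35,-1,0,0,0,-0.158,-1,0.35,-1,0,0,0,-0.158,-1]' --squeeze 50

```text
time: 2.2
ee_pos: [0.3162, 0.2911, 0.2314]
tcp_rot: [180.0, 0.0, 142.5]
wrist_force: [0.4, 0.5, -0.2]
opening: 0.0855
grasp_force: 0.0
```

Call:
send_rows --moves '[0.35,-1,0,0,0,-0.158,-1,0.35,-1,0,0,0,-0.158,-1,0.35,-1,0,0,0,-0.158,-1,0.35,-1,0,0,0,-0.158,-1,0.35,-1,0,0,0,-0.158,-1,0.35,-1,0,0,0,-0.158,-1,0.35,-1,0,0,0,-0.158,-1,0.35,-1,0,0,0,-0.158,-1]'

```text
time: 3.2
ee_pos: [0.3862, 0.0911, 0.2314]
tcp_rot: [180.0, 0.0, 131.7]
wrist_force: [0.3, 0.3, -1.0]
opening: 0.0855
grasp_force: 0.0
```

Call:
send_rows --moves '[0.35,-1,0,0,0,-0.158,-1,0.35,-1,0,0,0,-0.158,-1,0.35,-1,0,0,0,-0.158,-1,0.35,-1,0,0,0,-0.158,-1,0.35,-1,0,0,0,-0.158,-1,0.35,-1,0,0,0,-0.158,-1,0.35,-1,0,0,0,-0.158,-1,0.35,-1,0,0,0,-0.158,-1]'

```text
time: 4.2
ee_pos: [0.4563, -0.109, 0.2314]
tcp_rot: [180.0, 0.0, 120.8]
wrist_force: [-0.5, 0.3, -0.1]
opening: 0.0857
grasp_force: 0.0
```

Call:
send_rows --moves '[0.35,-1,0,0,0,-0.158,-1,0.35,-1,0,0,0,-0.158,-1,0.35,-1,0,0,0,-0.158,-1,0.35,-1,0,0,0,-0.158,-1,0.35,-1,0,0,0,-0.158,-1,0.35,-1,0,0,0,-0.158,-1,0.35,-1,0,0,0,-0.158,-1,0.35,-1,0,0,0,-0.158,-1]'

```text
time: 5.2
ee_pos: [0.5263, -0.309, 0.2312]
tcp_rot: [-180.0, -0.0, 109.9]
wrist_force: [0.1, -1.1, 0.2]
opening: 0.0854
grasp_force: 0.0
```

Call:
send_rows --moves '[0,-0.44,-0.9,0,0,0,-1,0,-0.44,-0.9,0,0,0,-1,0,0,-0.9,0,0,0,-1,0,0,-0.9,0,0,0,-1,0,0,-0.9,0,0,0,-1,0,0,-0.9,0,0,0,-1,0,0,-0.9,0,0,0,-1,0,0,-0.78,0,0,0,-1]'

```text
time: 6.2
ee_pos: [0.5259, -0.33, 0.0533]
tcp_rot: [-180.0, -0.0, 110.0]
wrist_force: [-0.6, 0.9, 0.6]
opening: 0.0853
grasp_force: 0.0
```

Call:
send_rows --moves '[0,0,0,0,0,0,0,0,0,0,0,0,0,0.6,0,0,0,0,0,0,1,0,0,0,0,0,0,1,0,0,0,0,0,0,1,0,0,0,0,0,0,1,0,0,0,0,0,0,1,0,0,0,0,0,0,1]'

```text
time: 7.2
ee_pos: [0.5265, -0.3304, 0.0551]
tcp_rot: [179.9, 0.1, 110.0]
wrist_force: [0.5, -1.0, 6.3]
opening: 0.0155
grasp_force: 51.0
```

Call:
send_rows --moves '[0,0,0.9,0,0,0,1,0,0,0.9,0,0,0,1,0,0,0.9,0,0,0,1,0,0,0.9,0,0,0,1,0,0,0.9,0,0,0,1,0,0,0.9,0,0,0,1,0,0,0.9,0,0,0,1,0,0,0.9,0,0,0,1]'

```text
time: 8.2
ee_pos: [0.5257, -0.33, 0.2343]
tcp_rot: [-179.9, -0.1, 110.0]
wrist_force: [0.1, -0.3, -2.6]
opening: 0.0151
grasp_force: 49.8
```

```bash
python3 - <<'E'
from h import *
s=cam("scene");o=bot.get_obs();e=o["ee_pos"];print(e,o["opening"])
b=np.array([e[0],e[1],e[2]-.0545]);u,v=proj(s,[b+[0,0,.045]])[0].round().astype(int)
i=s["color"][v-24:v+24,u-32:u+32,::-1];i=cv2.convertScaleAbs(cv2.resize(i,(768,576),interpolation=cv2.INTER_CUBIC),alpha=1.6,beta=10)
for y,c in((110,(0,0,255)),(50,(255,0,0))):
  for L in range(3):
    a=np.radians(y+120*L)
    for z in(.028,.04):
      p=proj(s,[b+[.036*np.cos(a),.036*np.sin(a),z]])[0];cv2.circle(i,(int((p[0]+.5-u+32)*12),int((p[1]+.5-v+24)*12)),3,c,-1)
cv2.imwrite("pics/lift.png",i)
E
```

```text
[ 0.52617858 -0.33023457  0.23749788] 0.015287368221404776
```

View pics/lift.png

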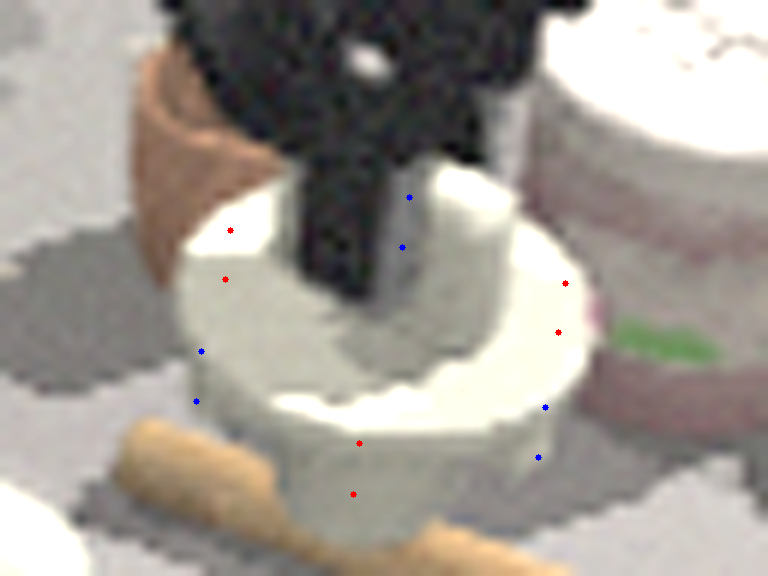

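Two lugs show at crop (200,385) and (540,440), which matches the blue marks. So the lugs are at 50°, 170° and 290°, and the stopper needs about +21° to meet the slots at 71°. I'm carrying it over the flask.

Call:
send_rows --moves '[0.155,0.976,0,0,0,0.136,1,0.155,0.976,0,0,0,0.136,1,0.155,0.976,0,0,0,0.136,1,0.155,0.976,0,0,0,0.136,1,0.155,0.976,0,0,0,0.136,1,0.155,0.976,0,0,0,0.136,1]'

```text
time: 9.0
ee_pos: [0.5489, -0.1817, 0.2327]
tcp_rot: [-179.9, -0.1, 117.1]
wrist_force: [0.2, -1.1, -2.1]
opening: 0.0151
grasp_force: 49.9
```

Call:
send_rows --moves '[0.155,0.976,0,0,0,0.136,1,0.155,0.976,0,0,0,0.136,1,0.155,0.976,0,0,0,0.136,1,0.155,0.976,0,0,0,0.136,1,0.155,0.976,0,0,0,0.136,1,0.155,0.976,0,0,0,0.136,1]'

```text
time: 9.75
ee_pos: [0.5718, -0.0354, 0.2328]
tcp_rot: [-179.9, -0.1, 124.1]
wrist_force: [-0.8, -0.7, -1.7]
opening: 0.0151
grasp_force: 49.9
```

Call:
send_rows --moves '[0.155,0.976,0,0,0,0.136,1,0.155,0.976,0,0,0,0.136,1,0.155,0.976,0,0,0,0.136,1,0.155,0.976,0,0,0,0.136,1,0.155,0.976,0,0,0,0.136,1,0.155,0.976,0,0,0,0.136,1,0,0,0,0,0,0,1,0,0,0,0,0,0,1]'

```text
time: 10.75
ee_pos: [0.5951, 0.1093, 0.2334]
tcp_rot: [-179.9, -0.0, 131.0]
wrist_force: [0.4, -0.4, -1.4]
opening: 0.0156
grasp_force: 49.9
```

```bash
python3 - <<'E'
from h import *
o=bot.get_obs();e=o["ee_pos"];print(e,o["tcp_rot"],o["wrist_force"],o["torque"])
T=[]
for n in("scene","top"):
    c=cam(n);b=np.array([e[0],e[1],e[2]-.0545]);u,v=proj(c,[b+[0,0,.0]])[0].round().astype(int)
    w=25 if n=="scene" else 20
    i=cv2.resize(c["color"][v-w:v+w,u-w:u+w,::-1],(400,400),interpolation=cv2.INTER_CUBIC);i=cv2.convertScaleAbs(i,alpha=1.5)
    for r,z,k in((.038,.048,(0,0,255)),(.016,0,(0,255,0))):
        P=[b+[r*np.cos(a),r*np.sin(a),z] for a in np.linspace(0,6.28,40)]
        q=((proj(c,P)+.5-[u-w,v-w])*400/(2*w)).astype(np.int32);cv2.polylines(i,[q],True,k,1)
    T.append(i)
cv2.imwrite("pics/over.png",np.hstack(T))
E
```

```text
[0.59514794 0.10929236 0.23340171] [-1.79922777e+02 -3.63348217e-02  1.31046465e+02] [ 0.36134242 -0.44536467 -1.40664131] [ 0.00019161 -0.03383408 -0.03258822]
```

View pics/over.png

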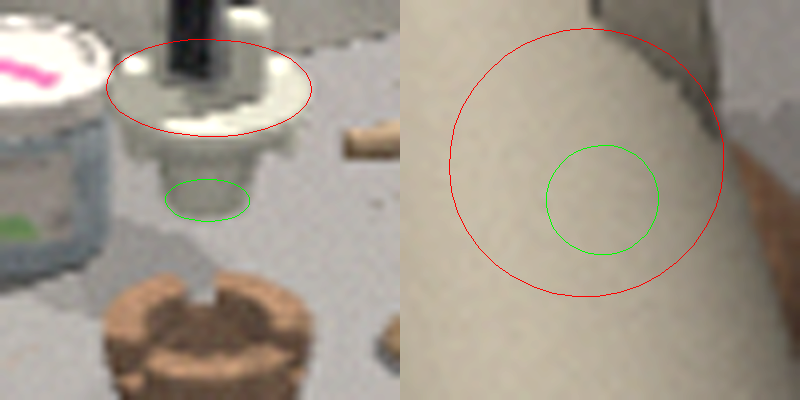

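In the scene crop the plug sits within about a pixel of its predicted place (207,200), centred over the mouth. The top view is blocked by the arm. I'm descending.

Call:
send_rows --moves '[0.04,0,-0.75,0,0,0,1,0,0,-0.75,0,0,0,1,0,0,-0.7,0,0,0,1,0,0,-0.5,0,0,0,1,0,0,-0.35,0,0,0,1,0,0,0,0,0,0,1]'

```text
time: 11.6
ee_pos: [0.5966, 0.1089, 0.1576]
tcp_rot: [-180.0, -0.0, 131.0]
wrist_force: [0.1, -0.7, -1.3]
opening: 0.0153
grasp_force: 49.9
```

Call:
send_rows --moves '[0,0,-0.1,0,0,0,1,0,0,-0.1,0,0,0,1,0,0,-0.1,0,0,0,1,0,0,0,0,0,0,1]'

```text
time: 12.1
ee_pos: [0.5969, 0.1091, 0.1507]
tcp_rot: [180.0, 0.0, 131.0]
wrist_force: [-0.8, 0.2, -1.3]
opening: 0.0153
grasp_force: 50.3
```

No contact yet, at about lug height. I'm continuing in small steps.

Call:
send_rows --moves '[0,0,-0.1,0,0,0,1,0,0,-0.1,0,0,0,1,0,0,0,0,0,0,1]'

```text
time: 12.48
ee_pos: [0.5964, 0.1088, 0.1449]
tcp_rot: [-179.9, -0.0, 131.0]
wrist_force: [-1.7, -2.5, -1.5]
opening: 0.0153
grasp_force: 50.0
```

Call:
send_rows --moves '[0,0,-0.1,0,0,0,1,0,0,-0.1,0,0,0,1,0,0,0,0,0,0,1]'

```text
time: 12.85
ee_pos: [0.5965, 0.1088, 0.1401]
tcp_rot: [-179.9, -0.0, 131.0]
wrist_force: [-3.9, -3.4, -2.4]
opening: 0.0153
grasp_force: 50.1
```

Call:
send_rows --moves '[-0.02,-0.02,-0.05,0,0,0,1,0,0,-0.05,0,0,0,1,0,0,0,0,0,0,1]'

```text
time: 13.22
ee_pos: [0.5963, 0.1086, 0.1392]
tcp_rot: [179.9, 0.0, 131.0]
wrist_force: [-6.0, -3.4, 6.4]
opening: 0.0153
grasp_force: 51.1
```

Call:
send_rows --moves '[0,0,0,0,0,0,0.2,0,0,0,0,0,0,-0.2,0,0,0,0,0,0,-0.2,0,0,0.1,0,0,0,-0.2,0,0,0.4,0,0,0,-0.2,0,0,0.8,0,0,0,-0.2,0,0,0.9,0,0,0,-0.2,0,0,0.9,0,0,0,-0.2]'

```text
time: 14.22
ee_pos: [0.5964, 0.1086, 0.2171]
tcp_rot: [180.0, 0.0, 131.0]
wrist_force: [0.1, -0.7, 0.8]
opening: 0.0514
grasp_force: 0.0
```

Call:
send_rows --moves '[0,0,0.9,0,0,0,-0.2,-0.8,0.5,0.8,0,0,0,-0.2,-0.9,0.9,0,0,0,0,-0.2,-0.9,0.9,0,0,0,0,-0.2,-0.9,0.9,0,0,0,0,-0.2,-0.9,0.9,0,0,0,0,-0.2,-0.9,0.9,0,0,0,0,-0.2,0,0,0,0,0,0,-0.2]'

```text
time: 15.22
ee_pos: [0.4619, 0.2349, 0.2592]
tcp_rot: [179.9, -0.0, 131.2]
wrist_force: [0.8, 0.6, 0.7]
opening: 0.0513
grasp_force: 0.0
```

```bash
python3 - <<'E'
from h import *
print(bot.get_obs()["ee_pos"])
T=[]
b=np.array([.5963,.1087,.084])
for n in("scene","top"):
    c=cam(n);u,v=proj(c,[b+[0,0,.04]])[0].round().astype(int)
    w=25 if n=="scene" else 20
    i=cv2.resize(c["color"][v-w:v+w,u-w:u+w,::-1],(400,400),interpolation=cv2.INTER_CUBIC);i=cv2.convertScaleAbs(i,alpha=1.4)
    P=[b+[.038*np.cos(a),.038*np.sin(a),.048] for a in np.linspace(0,6.28,40)]
    q=((proj(c,P)+.5-[u-w,v-w])*400/(2*w)).astype(np.int32);cv2.polylines(i,[q],True,(0,0,255),1)
    T.append(i)
cv2.imwrite("pics/home.png",np.hstack(T))
E
```

```text
[0.4619203  0.23494486 0.25918403]
```

View pics/home.png

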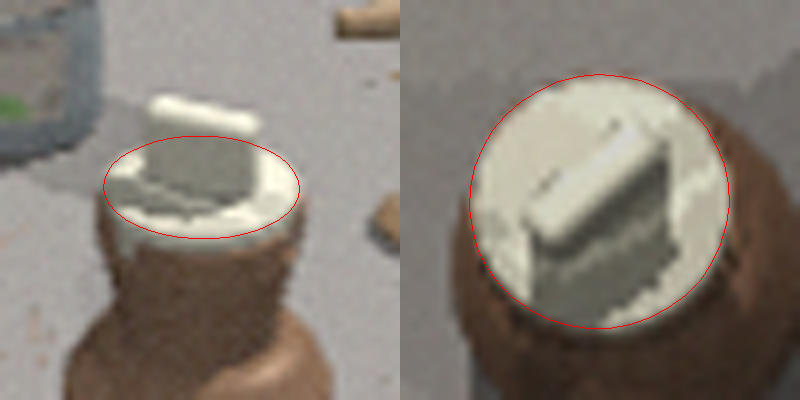

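The stopper's flange matches the predicted home outline in both views, centred at (201,187) in the scene crop and (600,201) in the top crop. It lies flat on the rim and the gripper is clear.

```bash
python3 -c "
from workcell import bot
print(bot.job_done())"
```

```text
the job is handed in; nothing more can be done
None
```

The white lugged stopper is fully home in the far flask with its flange flat on the rim; I let go of it, left the other stopper, cup and bowl alone, and handed the job in at about 15 s (no verdict was returned).

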